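# Sort the loose jig-table parts into their trays

## Robot

A 6-joint arm with a two-finger parallel gripper is mounted at the origin on the work surface. World frame = base frame: x ahead of the robot, y to its left, z up, the work surface at z = 0. Lengths are in m, angles in rad, forces in N, time in s.
With the tool pointing down it reaches from about 0.3 to 0.75 m from the base axis. Payload 8.5 kg.
Tool frame: the origin (TCP) lies midway between the tips of the shut fingers; the grasp point (between the pads) lies 19 mm behind it; y points along the fingers, z is the direction in which the jaws open and shut, and the axes are right-handed (so a half turn about y gives the same grasp; the last joint's range is limited). The gripper opens to 88 mm and grips with 3 to 60 N. Pads are 18 mm wide; open, the fingers measure 123 mm over their backs; the gripper's body (75 mm by 187 mm) begins 45 mm behind the grasp point.
Start: joints at [0.974, 0.381, 1.297, -0, 1.464, -0.215], TCP at [0.205, 0.51, 0.239] pointing down, gripper open.
Joint ranges: [-3.11, 3.11], [-0.89, 2.33], [0.22, 2.48], [-1.42, 4.56], [0.17, 2.85], [-2.88, 2.88]. Speed limits (rad/s): [2.39, 2.39, 3.14, 3.14, 3.14, 3.14].

## Interface

Orientations are given as a unit quaternion [x, y, z, w].
In Python, from workcell import movep, servo_line, goto_joints, move_gripper, hold, inverse_kinematics, state, snapshot, get_calibration, Unreachable, finish_job gives the robot as it stands. Calls block until the motion is done:
- movep(position, orientation): joint-space move of the TCP to a pose.
- servo_line(position, v=0.15, rot=None): straight line of the TCP; rot=None keeps the orientation; v is the mean speed in m/s.
- goto_joints(angles): joint-space move.
- move_gripper(opening): finger opening in m; the grip force is fixed at half the most; returns when the fingers have stopped.
- hold(seconds).
- inverse_kinematics(position, orientation): joint angles nearest the present ones, or None.
- state(): the state.
- snapshot(name): name is "scene" or "top" or "wrist"; returns (picture, depth): 400x640x3 uint8, red, green, blue; 400x640 float32, m along the optical axis (not along the pixel's ray), 0 where there is no reading.
- get_calibration(name): a dict with "fx", "fy", "cx", "cy" (pixels), "extrinsics" (4x4, takes a point from camera to world coordinates). Camera axes: x right, y up, looking along -z (the intrinsics and any distortion apply to the point x, -y, -z); pixel columns grow to the right and rows downward; lengths in m; the calibration is good to about 2 mm. A picture is of the moment at which its call begins: read the wrist's pose just before it. get_calibration takes no time and is no camera call; for the wrist camera it gives the pose at the moment of the call.
A pose or a line that the arm cannot do raises Unreachable and nothing moves.
- finish_job(): hands the job in, once; it reports no verdict.
The state is a dict: "time_s": time; "joint_positions": joint angles; "dq": joint speeds; "joint_torque": joint torques, N m; "ee_pos": TCP position; "eef_rot": TCP orientation; "force": force on the tool from outside, world axes, zero at the start; "ft_torque": the same for the moment, N m; "grip_width": finger opening in m.
Only numpy, scipy, OpenCV 4.12 (cv2) and the standard library are available. Lean on these libraries where they do the work, as an engineer would, in place of code of your own. Each camera call takes 0.05 s, during which the arm holds its last target.

## Task

Sort the loose parts on the jig table into their trays: stand the socket in the round dish, lay the cam follower wheel flat in the square tray, stand the lash rail cleat on its foot in the plain oblong tray, and lay one wedge block, sole down, in each half of the divided tray. Each must end inside its tray, resting flat on the tray's floor and let go; leave the brass bushing where it lies.

Things in the scene. Friction and masses are not known exactly. Their poses are not given: they have to be found in the camera images.
- socket_mid (a point): Chrome steel ratchet socket, standing upright: a round body 38 mm in diameter for the lower 30 mm, 33 mm in diameter above, 50 mm high, about 220 g. Site on its axis, 25 mm above its foot; z up along the axis.
- wedge_a_mid (a point): Yellow steel wedge block, 46 mm long (its x), 24 mm wide (its y, parallel vertical sides), lying on its flat sole; 34 mm high at the thick end (+x, last 10 mm level), sloping down to 10 mm at the thin end (-x); about 25 mm high at mid-length. About 190 g. Site on its mid-length and mid-width, 17 mm above the sole. One of two identical ones; either may go in either half of the divided tray.
- wedge_b_mid (a point): Yellow steel wedge block, 46 mm long (its x), 24 mm wide (its y, parallel vertical sides), lying on its flat sole; 34 mm high at the thick end (+x, last 10 mm level), sloping down to 10 mm at the thin end (-x); about 25 mm high at mid-length. About 190 g. Site on its mid-length and mid-width, 17 mm above the sole. The second of the two identical ones.
- wheel_mid (a point): Black cam follower wheel lying flat: disc 52 mm in diameter and 28 mm thick, with a steel hub 22 mm in diameter rising 6 mm above it (34 mm high overall), about 280 g. Site on its axis, 17 mm above its underside; z up along the axis.
- cleat_mid (a point): Rusted steel lash rail cleat, I-shaped seen from the side: foot plate 74 x 26 x 7 mm, waist 30 x 26 mm, horn bar 74 x 26 x 10 mm on top; 74 mm long (its x), 26 mm wide all the way up (its y), 40 mm high, about 250 g. Stands on its foot plate. Site at its centre, 20 mm above its foot.
- round_dish: Round dish, 114 mm in outer and 106 mm in inner diameter. Fixed; bright walls, dark floor; walls 14 mm high, 4 mm thick, floor 4 mm thick. Origin at the centre of its underside, z up; yaw within 0.15 rad of zero.
- square_tray: Square open tray, 110 x 110 mm outside, 102 x 102 mm inside, no divider. Fixed; bright walls, dark floor; walls 14 mm high, 4 mm thick, floor 4 mm thick. Origin at the centre of its underside, z up; yaw within 0.15 rad of zero.
- oblong_tray: Plain oblong open tray without a divider, outside 86 mm (its x) x 136 mm (its y), inside 78 x 128 mm. Fixed; bright walls, dark floor; walls 14 mm high, 4 mm thick, floor 4 mm thick. Origin at the centre of its underside, z up; yaw within 0.15 rad of zero.
- divided_tray: Oblong tray with a dividing wall across its middle, outside 96 mm (its x) x 144 mm (its y). The divider (4 mm thick, as high as the walls) lies at y = 0; each half is 88 mm (x) by 66 mm (y) inside, centred at y = +35 and -35 mm. Wedges with length along y leave most finger room. Fixed; bright walls, dark floor; walls 14 mm high, 4 mm thick, floor 4 mm thick. Origin at the centre of its underside, z up; yaw within 0.15 rad of zero.
- bushing: Bystander, to be left alone: brass bushing ring, 60 mm outside, 36 mm bore, 30 mm high, lying flat to the right (-y) of the work. Origin under its centre.
There are look-alikes about, which are no part of the job. What is shaped like the oblong_tray but orange or turquoise is not meant.

How it is judged:
By the outcome, as a careful person would: the job done as asked, in the order asked, and still so for the second after the job is handed in, with the robot touching nothing.
It also fails if it takes over 128 s, if anything falls off the work surface, if the arm or the gripper's body presses on something with over 40 N, if the wrist force passes 120 N, or if a joint passes its speed limit or range.

## Working session

There is one attempt and no reset: what is moved stays moved. The work goes in short steps, each a Python script; the robot and the scene stay as the last script left them, time stands still between calls to the robot, and variables do not carry over. Pictures are saved under pics/ and viewed, and the job is handed in when it is done.

```bash
ls; mkdir -p pics
python3 - <<'E'
from workcell import *
import cv2, numpy as np
s=state(); print(s)
for n in ("scene","top"):
    p,d=snapshot(n); cv2.imwrite(f"pics/{n}0.png",p[:,:,::-1]); np.savez(f"pics/{n}0.npz",p=p,d=d)
    c=get_calibration(n); print(n,c, (d>0).mean(), np.median(d[d>0]) if (d>0).any() else None)
E
```

```text
pics
{'time_s': 0.0, 'joint_positions': array([ 9.73681597e-01,  3.81188243e-01,  1.29822128e+00,  6.26020099e-06,
        1.46360385e+00, -2.15314659e-01]), 'dq': array([ 0.00013712,  0.00094309,  0.00034676, -0.00030882, -0.00132683,
        0.00026948]), 'joint_torque': array([ 5.54804010e-04, -4.37934566e+01, -2.24549210e+01,  7.13718426e-02,
        3.53331654e-02, -9.25761560e-05]), 'ee_pos': array([0.20477854, 0.51016629, 0.23815525]), 'eef_rot': array([ 0.69472171, -0.13436902,  0.13396802, -0.6938006 ]), 'force': array([-1.32478129, -0.11456479,  0.04401284]), 'ft_torque': array([ 0.01073898,  0.01662049, -0.01654354]), 'grip_width': 0.08792339391035345}
scene {'fx': 446.33039581503357, 'fy': 446.33039581503357, 'cx': 315.15019519973305, 'cy': 201.79172118847856, 'extrinsics': array([[-0.77318601, -0.33545098,  0.53819702,  1.16234161],
       [ 0.63384998, -0.43611235,  0.63878026,  0.68971562],
       [ 0.0204349 ,  0.83503213,  0.54982157,  0.6955357 ],
       [ 0.        ,  0.        ,  0.        ,  1.        ]])} 0.9959296875 1.4148602
top {'fx': 410.41689330086416, 'fy': 410.41689330086416, 'cx': 320.14093723160295, 'cy': 196.30848982260488, 'extrinsics': array([[-0.00864707,  0.98166409, -0.19042279,  0.32618503],
       [-0.99971896, -0.00428316,  0.02331659, -0.06540346],
       [ 0.02207345,  0.19057089,  0.98142524,  1.11226499],
       [ 0.        ,  0.        ,  0.        ,  1.        ]])} 0.99594921875 1.1302059
```

View pics/top0.png

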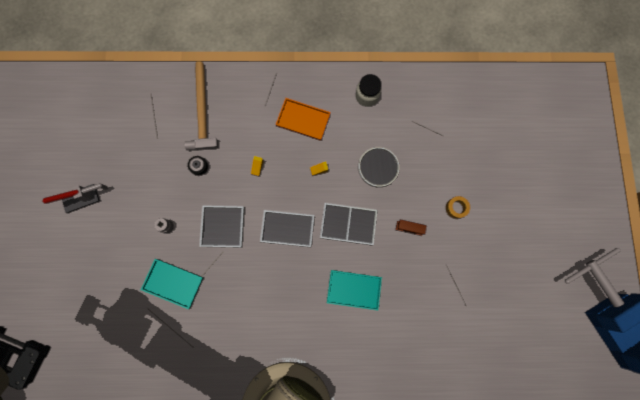

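View pics/scene0.png

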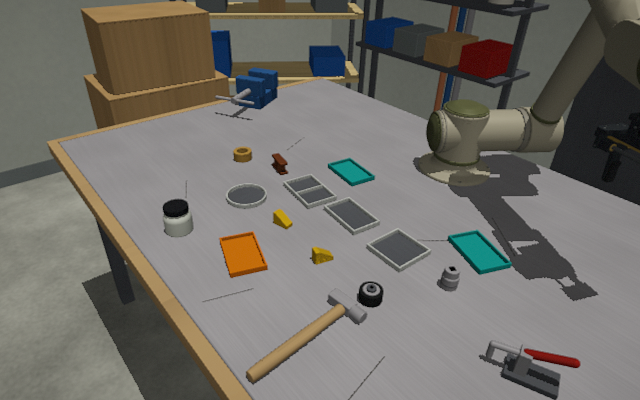

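The top view looks down with +x up the picture and +y to the left. Pixel positions:
- Parts: socket (164,226), wheel (197,166), wedges (257,166) and (320,169), cleat (411,227), bushing (459,208).
- Trays: dish (379,167), square tray (222,226), oblong tray (287,228), divided tray (349,224).

The orange and turquoise trays are decoys. The scene view agrees with all of this.

```bash
cat > h.py <<'E'
import numpy as np, cv2
from workcell import *
def cloud(d,c):
    v,u=np.mgrid[0:d.shape[0],0:d.shape[1]].astype(float)
    P=np.stack([(u-c["cx"])/c["fx"]*d,-(v-c["cy"])/c["fy"]*d,-d],-1)
    E=c["extrinsics"]; return P@E[:3,:3].T+E[:3,3]
def ray(uv,c,z):
    uv=np.atleast_2d(uv).astype(float); E=c["extrinsics"]
    r=np.stack([(uv[:,0]-c["cx"])/c["fx"],-(uv[:,1]-c["cy"])/c["fy"],-np.ones(len(uv))],-1)@E[:3,:3].T
    return E[:3,3]+r*((z-E[2,3])/r[:,2])[:,None]
E
python3 - <<'E'
from h import *
for n in ("top","scene"):
    f=np.load(f"pics/{n}0.npz"); c=get_calibration(n); W=cloud(f["d"],c); d=f["d"]
    # table plane check
    m=(W[...,0]>.3)&(W[...,0]<.7)&(abs(W[...,1])<.4)&(abs(W[...,2])<.006)&(d>0)
    A=np.c_[W[m][:,:2],np.ones(m.sum())]; co=np.linalg.lstsq(A,W[m][:,2],rcond=None)[0]; print(n,"plane",co,(A@co-W[m][:,2]).std())
    reg=(W[...,0]>.2)&(W[...,0]<.8)&(abs(W[...,1])<.55)&(d>0)
    hm=(reg&(W[...,2]>.008)).astype(np.uint8)
    k,l,st,ce=cv2.connectedComponentsWithStats(hm)
    for i in range(1,k):
        if st[i,4]<25: continue
        q=W[l==i]; print(ce[i].round(),st[i,4],"med",np.median(q,0).round(3),"min",q.min(0).round(3),"max",q.max(0).round(3),f["p"][l==i].mean(0).round())
E
```

```text
top plane [-0.00188436 -0.00082237  0.00145683] 0.002354549058694092
[202. 133.] 633 med [0.7   0.235 0.023] min [0.672 0.192 0.009] max [0.799 0.28  0.031] [123. 102.  83.]
[305. 124.] 208 med [ 0.742 -0.062  0.014] min [ 0.703 -0.122  0.008] max [0.8   0.032 0.019] [141.  75.  13.]
[380. 167.] 218 med [ 0.619 -0.26   0.013] min [ 0.567 -0.312  0.008] max [ 0.681 -0.2    0.019] [130. 127. 120.]
[197. 165.] 311 med [0.623 0.241 0.028] min [0.6   0.218 0.008] max [0.651 0.268 0.038] [65. 61. 59.]
[257. 165.] 178 med [0.624 0.081 0.024] min [0.601 0.065 0.009] max [0.648 0.098 0.038] [156. 113.   7.]
[319. 168.] 172 med [ 0.614 -0.091  0.025] min [ 0.6   -0.113  0.008] max [ 0.634 -0.064  0.038] [153. 112.   8.]
[ 87. 193.] 470 med [0.546 0.528 0.044] min [0.516 0.481 0.008] max [0.577 0.55  0.068] [73. 63. 61.]
[458. 207.] 335 med [ 0.505 -0.464  0.029] min [ 0.476 -0.495  0.008] max [ 0.536 -0.436  0.036] [127.  90.  37.]
[349. 223.] 352 med [ 0.466 -0.169  0.014] min [ 0.409 -0.245  0.008] max [ 0.521 -0.09   0.02 ] [140. 140. 138.]
[221. 226.] 298 med [0.462 0.179 0.014] min [0.403
[... 1901 characters left out ...]
 0.014] min [0.247 0.221 0.008] max [0.377 0.379 0.02 ] [ 26. 106. 100.]
[247. 249.] 328 med [ 0.752 -0.059  0.014] min [ 0.704 -0.122  0.008] max [0.8   0.036 0.019] [160.  91.  28.]
[321. 254.] 243 med [0.637 0.09  0.023] min [0.601 0.066 0.008] max [0.653 0.103 0.04 ] [138. 111.  24.]
[450. 276.] 395 med [0.473 0.329 0.036] min [0.444 0.308 0.008] max [0.484 0.344 0.055] [93. 91. 92.]
[371. 293.] 507 med [0.636 0.252 0.029] min [0.601 0.22  0.008] max [0.655 0.272 0.038] [56. 56. 56.]
[337. 312.] 1093 med [0.705 0.246 0.025] min [0.674 0.194 0.008] max [0.8   0.284 0.03 ] [137. 124. 104.]
[512. 358.] 911 med [0.561 0.53  0.04 ] min [0.528 0.484 0.008] max [0.579 0.55  0.069] [87. 82. 82.]
```

```bash
cat > meas.py <<'E'
from h import *
G={"dish":((.625,-.255),.075,.009),"square":((.46,.178),.08,.009),"oblong":((.455,0),.085,.009),"divided":((.465,-.167),.09,.009),
"socket":((.462,.32),.04,.044),"wheel":((.627,.243),.036,.022),"wedge_a":((.625,.083),.035,.008),"wedge_b":((.617,-.089),.035,.008),"cleat":((.453,-.333),.05,.034),"bushing":((.507,-.465),.045,.02)}
def measure(W,d):
    for n,((x,y),r,z) in G.items():
        m=(d>0)&(np.hypot(W[...,0]-x,W[...,1]-y)<r)&(W[...,2]>z)
        q=W[m]
        if len(q)<10: continue
        Q=(q[:,:2]*1000).astype(np.float32)
        R=cv2.minAreaRect(Q); C,rr=cv2.minEnclosingCircle(Q)
        b=cv2.boxPoints(R); e=[b[1]-b[0],b[2]-b[1]]; L=max(e,key=np.linalg.norm)
        out=f"{n:8s} n={len(q)} rect c={np.round(R[0],1)} size={np.round(R[1],1)} longdir={np.degrees(np.arctan2(L[1],L[0]))%180:.1f} circ c={np.round(C,1)} r={rr:.1f} ztop={np.percentile(q[:,2],90)*1000:.1f}"
        if "wedge" in n: out+=f" thick@{np.round(q[q[:,2]>.031].mean(0)[:2]*1000,1)}"
        print(out)
if __name__=="__main__":
    for n in ("top","scene"):
        f=np.load(f"pics/{n}0.npz"); print(n); measure(cloud(f["d"],get_calibration(n)),f["d"])
E
python3 meas.py
python3 - <<'E'
from h import *
from scipy.spatial.transform import Rotation as R
print(R.from_quat(state()["eef_rot"]).as_matrix().round(3)); c=get_calibration("wrist"); print(c, state()["ee_pos"])
E
```

```text
top
dish     n=227 rect c=[ 623.2 -255.4] size=[112.8 112.5] longdir=51.1 circ c=[ 624.  -255.5] r=57.8 ztop=16.4
square   n=295 rect c=[459.7 172.9] size=[111.1 110.3] longdir=88.6 circ c=[458.7 172.7] r=76.1 ztop=16.0
oblong   n=277 rect c=[453.   -2.2] size=[136.3  86.5] longdir=83.8 circ c=[453.2  -2.3] r=79.8 ztop=16.6
divided  n=350 rect c=[ 464.4 -168.1] size=[144.   96.8] longdir=81.7 circ c=[ 464.1 -167.5] r=85.3 ztop=16.6
socket   n=133 rect c=[461.1 322.1] size=[31.1 30.4] longdir=7.1 circ c=[460.2 322.4] r=16.7 ztop=52.6
wheel    n=280 rect c=[625.8 242.9] size=[49.1 50.5] longdir=144.5 circ c=[625.5 243.3] r=25.9 ztop=33.4
wedge_a  n=178 rect c=[624.   82.4] size=[24.7 46.4] longdir=164.0 circ c=[623.9  81.2] r=24.9 ztop=34.1 thick@[638.2  78.3]
wedge_b  n=172 rect c=[616.  -88.8] size=[25.6 46.3] longdir=104.5 circ c=[616.9 -88.8] r=25.8 ztop=34.5 thick@[ 619.3 -104.1]
cleat    n=277 rect c=[ 452.4 -333.7] size=[73.6 26.8] longdir=76.5 circ c=[ 451.  -333.1] r=37.5 ztop=42.1
bushing  n=278 rect c=[ 506.3 -465.7] size=[58.2 57.9] longdir=24.9 circ c=[ 506.  -465.7] r=30.
[... 1003 characters left out ...]
-332.9] r=39.6 ztop=43.6
bushing  n=168 rect c=[ 505.7 -463.5] size=[62.9 55.3] longdir=56.6 circ c=[ 506.5 -463.5] r=32.8 ztop=32.9
[[ 0.928 -0.001  0.373]
 [-0.373 -0.001  0.928]
 [-0.    -1.    -0.001]]
{'fx': 342.60434064324494, 'fy': 342.60434064324494, 'cx': 323.6720430334312, 'cy': 191.09254433431443, 'extrinsics': array([[ 3.72053516e-01, -8.82304231e-01, -2.88297460e-01,
         1.29555633e-01],
       [ 9.28210803e-01,  3.53337486e-01,  1.16521784e-01,
         5.38913480e-01],
       [-9.41363101e-04, -3.10953156e-01,  9.50424773e-01,
         3.83594533e-01],
       [ 0.00000000e+00,  0.00000000e+00,  0.00000000e+00,
         1.00000000e+00]])} [0.20478252 0.51018567 0.23821674]
```

Both cameras agree to within about 3 mm, and the measured sizes match the given ones. Next I'll hover over the socket, check it with the wrist camera, then grasp it.

```bash
cat >> h.py <<'E'
from scipy.spatial.transform import Rotation
def quat(deg):
    t=np.radians(deg); c,s=np.cos(t),np.sin(t)
    return Rotation.from_matrix(np.array([[s,0,c],[-c,0,s],[0,-1,0]])).as_quat()
def rep(m=""):
    s=state(); print(m,"t=%.2f"%s["time_s"],"tcp",s["ee_pos"].round(4),"F",s["force"].round(1),"w %.4f"%s["grip_width"])
def look(name):
    c=get_calibration("wrist"); p,d=snapshot("wrist"); cv2.imwrite(f"pics/{name}.png",p[:,:,::-1]); np.savez(f"pics/{name}.npz",p=p,d=d)
    return p,d,cloud(d,c)
E
python3 - <<'E'
from h import *; from meas import measure
rep(); movep([.461,.3225,.14],quat(60)); rep("hover")
print(state()["joint_positions"].round(2))
p,d,W=look("w1"); measure(W,d)
E
```

```text
t=0.10 tcp [0.2048 0.5102 0.2382] F [-0.3 -0.3  0.5] w 0.0878
hover t=1.36 tcp [0.4605 0.3233 0.1404] F [-0.9  0.7  0.1] w 0.0884
[ 0.4   0.49  1.42  0.    1.23 -0.65]
square   n=2202 rect c=[461.5 173.2] size=[111.8 110.5] longdir=88.5 circ c=[461.3 173.8] r=77.2 ztop=14.3
socket   n=12079 rect c=[449.1 331.9] size=[56.7 53.2] longdir=6.6 circ c=[446.2 330.2] r=33.9 ztop=230.3
wheel    n=1816 rect c=[628.7 243.7] size=[51.1 49.4] longdir=62.2 circ c=[628.1 244.1] r=26.4 ztop=33.7
wedge_a  n=51 rect c=[603.5  89.9] size=[22.9  5.4] longdir=61.8 circ c=[605.1  89. ] r=11.5 ztop=10.7 thick@[nan nan]meas.py:13: RuntimeWarning: Mean of empty slice.
  if "wedge" in n: out+=f" thick@{np.round(q[q[:,2]>.031].mean(0)[:2]*1000,1)}"
  ret = um.true_divide(
```

View pics/w1.png

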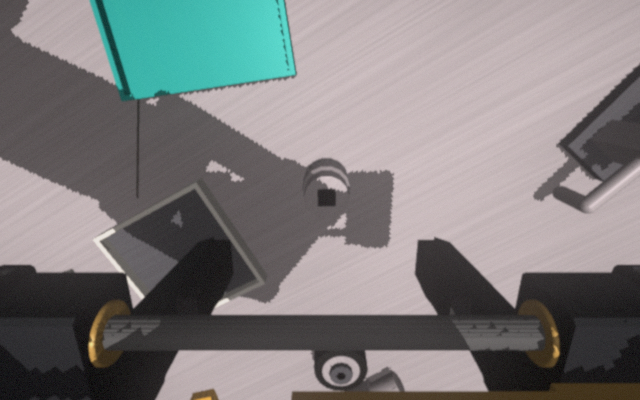

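The wrist view shows the socket at about (326,190), between the finger tips at (230,240) and (418,240). The fingers spoiled the socket fit, so I'll cap the height and re-measure.

```bash
sed -i 's/&(W\[...,2\]>z)/\&(W[...,2]>z)\&(W[...,2]<.06)/; s/if "wedge" in n:/if "wedge" in n and (q[:,2]>.031).any():/' meas.py
python3 - <<'E'
from h import *; from meas import measure
f=np.load("pics/w1.npz"); measure(cloud(f["d"],get_calibration("wrist")),f["d"])
E
```

```text
square   n=2213 rect c=[461.4 173.3] size=[111.8 110.5] longdir=88.5 circ c=[461.3 174. ] r=77.2 ztop=14.3
socket   n=1524 rect c=[462.  323.1] size=[32.4 32.3] longdir=64.1 circ c=[462.  322.7] r=16.6 ztop=50.5
wheel    n=1817 rect c=[628.7 244. ] size=[51.1 49.4] longdir=62.3 circ c=[628.1 244.4] r=26.4 ztop=33.8
wedge_a  n=53 rect c=[603.5  90.1] size=[22.9  5.4] longdir=61.9 circ c=[605.2  89.2] r=11.5 ztop=10.8
```

Run:
```python
from h import *; from meas import measure
movep([.462,.3229,.07],quat(60)); servo_line([.462,.3229,.008],v=.08); rep("down")
move_gripper(.03); rep("gripped")
servo_line([.462,.3229,.15],v=.15); rep("lifted")
movep([.60,-.22,.20],quat(20)); rep("over dish")
p,d,W=look("w2"); measure(W,d)
```

```text
down t=2.72 tcp [0.4623 0.323  0.0085] F [ 0.2 -0.3  0.6] w 0.0880
gripped t=3.54 tcp [0.4621 0.323  0.008 ] F [ 0.3  0.7 -0.4] w 0.0372
lifted t=4.64 tcp [0.4616 0.3227 0.1491] F [ 1.  -0.1 -2.8] w 0.0371
over dish t=6.67 tcp [ 0.6002 -0.2189  0.2   ] F [-0.2  1.1 -2.3] w 0.0375
dish     n=1054 rect c=[ 622.9 -247. ] size=[113.2  96.5] longdir=8.5 circ c=[ 624.2 -255.4] r=56.8 ztop=14.3
divided  n=2787 rect c=[ 464.9 -168.4] size=[144.3  96.9] longdir=81.9 circ c=[ 464.9 -168.4] r=86.3 ztop=14.3
wedge_b  n=1696 rect c=[617.3 -88.9] size=[24.4 46.1] longdir=103.1 circ c=[617.3 -89.1] r=25.8 ztop=33.7 thick@[ 620.8 -104.7]
cleat    n=1907 rect c=[ 452.9 -333.8] size=[75.4 26.4] longdir=76.5 circ c=[ 454.  -334.1] r=38.4 ztop=40.2
```

View pics/w2.png

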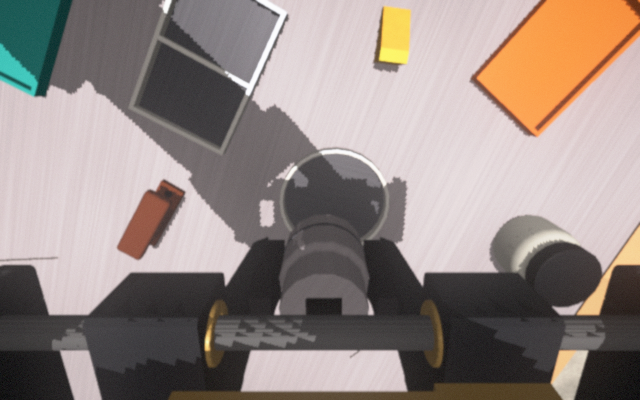

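The socket is held at 37 mm opening. The dish is at (335,195), and a jar stands at (545,260), close to it. I'll measure the jar before lowering.

Run:
```python
from h import *; 
for n in("top0","scene0"):
    f=np.load(f"pics/{n}.npz"); W=cloud(f["d"],get_calibration(n[:-1])); m=(W[...,2]>.02)&(W[...,2]<.15)&(np.hypot(W[...,0]-.79,W[...,1]+.23)<.06); q=W[m]; print(len(q),q.min(0).round(3),q.max(0).round(3))
```

```text
490 [ 0.804 -0.264  0.02 ] [ 0.85  -0.195  0.08 ]
356 [ 0.807 -0.26   0.02 ] [ 0.85  -0.192  0.08 ]
```

Run:
```python
from h import *; from meas import measure
movep([.624,-.255,.10],quat(20)); servo_line([.624,-.255,.016],v=.1); rep("low")
servo_line([.624,-.255,.0122],v=.02); rep("placed")
move_gripper(.055); rep("open")
servo_line([.624,-.255,.10],v=.15); 
p,d=snapshot("top"); cv2.imwrite("pics/t1.png",p[100:260,120:520,::-1].repeat(2,0).repeat(2,1))
movep([.628,.244,.15],quat(90)); move_gripper(.088) ; rep("wheel hover")
p,d,W=look("w3"); measure(W,d)
```

```text
low t=8.22 tcp [ 0.6244 -0.2552  0.0169] F [-0.8 -0.5 -3.1] w 0.0372
placed t=8.56 tcp [ 0.624  -0.255   0.0122] F [ 0.6  0.  -2.4] w 0.0372
open t=9.02 tcp [ 0.6241 -0.255   0.0123] F [ 0.2  0.3 -0.6] w 0.0550
wheel hover t=12.27 tcp [0.628 0.244 0.15 ] F [ 0.9 -0.2  0. ] w 0.0877
square   n=1361 rect c=[503.8 171.8] size=[110.5  26.1] longdir=88.8 circ c=[503.4 172.4] r=56.1 ztop=14.4
oblong   n=660 rect c=[499.4  33.3] size=[12.7 60.5] longdir=93.1 circ c=[495.3  33.1] r=30.3 ztop=14.4
wheel    n=2978 rect c=[628.  244.2] size=[50.3 51.2] longdir=179.4 circ c=[628.  243.8] r=25.9 ztop=33.6
wedge_a  n=2345 rect c=[625.6  82.6] size=[25.5 46.7] longdir=164.9 circ c=[625.7  83. ] r=25.8 ztop=33.4 thick@[640.8  78.5]
```

View pics/t1.png

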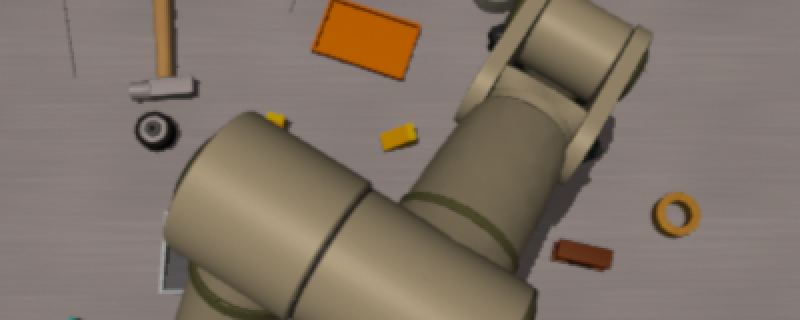

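View pics/w3.png

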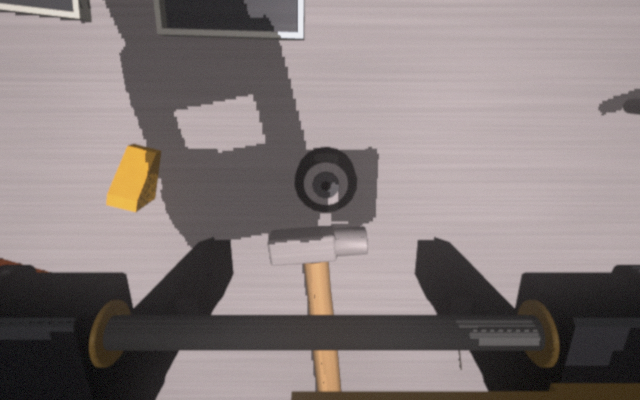

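In the top picture the arm hides the dish. The wrist view shows the wheel at (326,181), with the hammer head clear behind it at (318,243). I'll check the dish from the top camera now that the arm has moved away, then pick the wheel.

Run:
```python
from h import *
p,d=snapshot("top"); W=cloud(d,get_calibration("top"))
m=(np.hypot(W[...,0]-.624,W[...,1]+.255)<.045)&(W[...,2]>.02); print(m.sum()); q=W[m]
if len(q): print(np.median(q,0).round(3),q.max(0).round(3),q.min(0).round(3)); t=q[q[:,2]>.047]; print("socket top c",t.mean(0).round(4))
servo_line([.628,.244,.004],v=.12); rep("down"); move_gripper(.045); rep("grip")
servo_line([.628,.244,.14],v=.15); rep("lift")
movep([.461,.1735,.10],quat(43.5)); rep("over tray")
servo_line([.461,.1735,.012],v=.1); servo_line([.461,.1735,.0082],v=.02); rep("placed")
move_gripper(.064); rep("open"); servo_line([.461,.1735,.12],v=.15); rep()
movep([.453,-.3338,.14],quat(-13.6)); move_gripper(.088); rep("cleat hover")
```

```text
181
[ 0.619 -0.254  0.052] [ 0.639 -0.237  0.058] [ 0.604 -0.274  0.02 ]
socket top c [ 0.6227 -0.2558  0.054 ]
down t=13.73 tcp [0.6284 0.2441 0.0048] F [ 0.  -0.2  0.2] w 0.0878
grip t=14.38 tcp [0.628  0.2441 0.0041] F [0.2 1.2 0.7] w 0.0512
lift t=15.43 tcp [0.6275 0.2439 0.1388] F [ 0.1  0.1 -3.6] w 0.0510
over tray t=16.20 tcp [0.4621 0.1736 0.1002] F [ 0.7  0.2 -2.7] w 0.0515
placed t=17.57 tcp [0.461  0.1735 0.0083] F [ 0.4 -0.9 -3.2] w 0.0512
open t=17.97 tcp [0.4611 0.1735 0.0083] F [ 0.2  0.2 -0.2] w 0.0637
 t=18.86 tcp [0.4606 0.1734 0.1193] F [ 0.1 -0.1 -0.2] w 0.0641
cleat hover t=21.23 tcp [ 0.4531 -0.3338  0.14  ] F [-0.7 -1.   0.6] w 0.0881
```

Run:
```python
from h import *; from meas import measure
p,d=snapshot("top"); cv2.imwrite("pics/t2.png",p[100:260,120:520,::-1].repeat(2,0).repeat(2,1)); W=cloud(d,get_calibration("top"))
q=W[(np.hypot(W[...,0]-.461,W[...,1]-.1735)<.04)&(W[...,2]>.022)]; print("wheel",len(q),q.min(0).round(3),q.max(0).round(3),cv2.minEnclosingCircle((q[:,:2]*1e3).astype(np.float32)),np.percentile(q[:,2],[10,50,90]).round(4))
p,d,W=look("w4"); measure(W,d)
```

```text
wheel 310 [0.434 0.145 0.023] [0.484 0.197 0.042] ((459.2926025390625, 171.35385131835938), 26.110986709594727) [0.029  0.0326 0.038 ]
dish     n=6267 rect c=[ 619.3 -274.9] size=[ 73.8 114.2] longdir=166.4 circ c=[ 624.1 -255.4] r=57.5 ztop=54.2
divided  n=1518 rect c=[ 457.7 -217.2] size=[44.9 96.2] longdir=171.7 circ c=[ 457.3 -217.5] r=52.3 ztop=14.3
cleat    n=3133 rect c=[ 452.3 -333.6] size=[73.5 25.9] longdir=76.6 circ c=[ 452.3 -333.5] r=37.8 ztop=40.2
bushing  n=813 rect c=[ 503.7 -454.8] size=[39.1 48.1] longdir=163.2 circ c=[ 502.1 -460.8] r=25.7 ztop=30.1
```

View pics/w4.png

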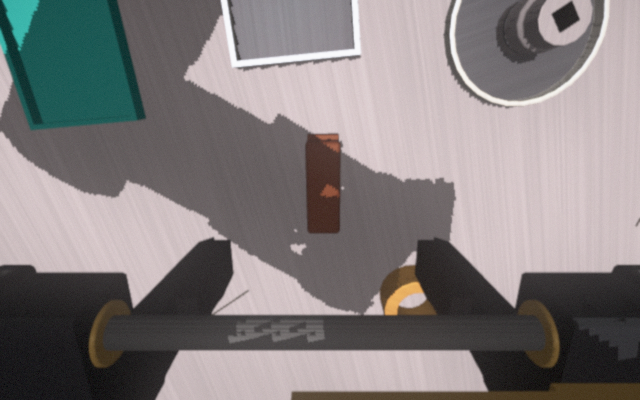

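View pics/t2.png

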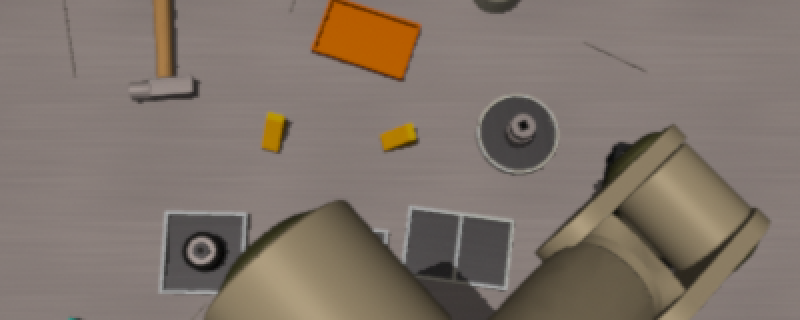

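The top view shows the socket standing in the dish at (520,130) and the wheel flat in the square tray at (203,250). The wrist view shows the cleat at (323,183), with the bushing clear of the fingers.

Run:
```python
from h import *; from meas import measure
movep([.4523,-.3336,.07],quat(-13.4)); servo_line([.4523,-.3336,.014],v=.1); rep("down"); move_gripper(.02); rep("grip")
servo_line([.4523,-.3336,.16],v=.15); rep("lift")
movep([.454,-.002,.20],quat(-6)); rep("over"); p,d,W=look("w5"); measure(W,d)
```

```text
down t=22.43 tcp [ 0.4527 -0.334   0.0149] F [ 0.3 -0.2 -0.5] w 0.0881
grip t=23.38 tcp [ 0.4523 -0.3336  0.014 ] F [-0.8 -0.3 -0.3] w 0.0258
lift t=24.51 tcp [ 0.452  -0.3332  0.1591] F [ 0.6  0.3 -2.8] w 0.0256
over t=25.77 tcp [ 0.4543 -0.0028  0.1998] F [ 0.1  0.2 -2.5] w 0.0255
dish     n=13 rect c=[ 678.8 -267.4] size=[16.4  2.6] longdir=78.3 circ c=[ 678.  -267.3] r=8.2 ztop=14.2
square   n=964 rect c=[459.7 131.2] size=[ 28.1 110.5] longdir=177.8 circ c=[459.7 132.4] r=56.2 ztop=14.4
oblong   n=1620 rect c=[453.7  -2.6] size=[135.9  86.2] longdir=83.7 circ c=[453.9  -2.6] r=80.1 ztop=14.4
divided  n=235 rect c=[ 491.8 -171.7] size=[145.9  38.4] longdir=80.2 circ c=[ 493.1 -172.1] r=74.5 ztop=14.4
wedge_a  n=2076 rect c=[625.   82.2] size=[24.4 47.3] longdir=165.0 circ c=[625.  82.] r=25.6 ztop=33.7 thick@[639.9  78.3]
wedge_b  n=1458 rect c=[617.  -88.5] size=[24.8 46.9] longdir=103.3 circ c=[616.8 -88.8] r=25.9 ztop=33.5 thick@[ 620.4 -103.9]
```

View pics/w5.png

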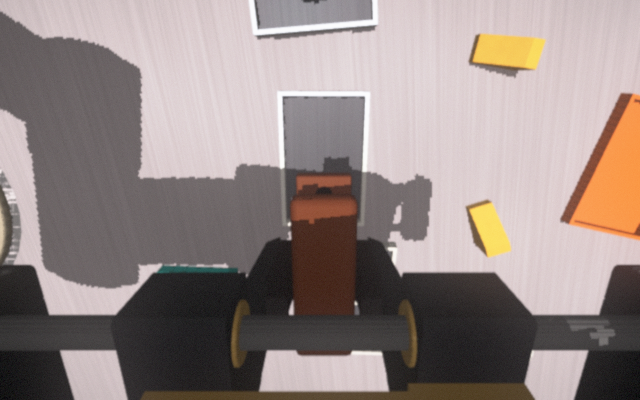

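The cleat is held level at (323,260) and lined up with the oblong tray at (324,160).

Run:
```python
from h import *; from meas import measure
P=[.4538,-.0026]
servo_line(P+[.05],v=.15,rot=quat(-6.2)); servo_line(P+[.022],v=.06); servo_line(P+[.0182],v=.02); rep("placed")
move_gripper(.040); rep("open"); servo_line(P+[.12],v=.15)
movep([.6291,.0814,.14],quat(75)); move_gripper(.088); rep("hover a"); p,d,W=look("w6"); measure(W,d)
p,d=snapshot("top"); cv2.imwrite("pics/t3.png",p[100:260,120:520,::-1].repeat(2,0).repeat(2,1)); W=cloud(d,get_calibration("top"))
q=W[(np.hypot(W[...,0]-.454,W[...,1]+.0026)<.05)&(W[...,2]>.036)]; print("cleat",len(q),cv2.minAreaRect((q[:,:2]*1e3).astype(np.float32)),np.percentile(q[:,2],[10,50,90]).round(4))
```

```text
placed t=27.93 tcp [ 0.4538 -0.0026  0.0182] F [-0.7  0.3 -2.3] w 0.0257
open t=28.34 tcp [ 0.4539 -0.0026  0.0183] F [-0.7  0.8  0.1] w 0.0399
hover a t=31.11 tcp [0.6291 0.0814 0.14  ] F [-0.6  0.3  0.1] w 0.0881
dish     n=342 rect c=[ 616.2 -201.5] size=[39.9  7.5] longdir=9.6 circ c=[ 616.4 -202.4] r=19.9 ztop=13.9
square   n=629 rect c=[514.7 146.9] size=[64.3 13.2] longdir=75.4 circ c=[509.1 148.4] r=32.1 ztop=14.4
oblong   n=2223 rect c=[477.6  -5.2] size=[137.5  39.8] longdir=83.4 circ c=[477.7  -4.7] r=70.5 ztop=14.3
divided  n=1439 rect c=[ 479.9 -121.6] size=[51.  80.5] longdir=171.8 circ c=[ 479.8 -121.8] r=47.1 ztop=14.2
wedge_a  n=1915 rect c=[625.5  82.4] size=[23.6 46.6] longdir=165.1 circ c=[625.4  82. ] r=25.5 ztop=33.7 thick@[640.5  78.3]
wedge_b  n=2111 rect c=[617.8 -89.1] size=[24.1 48.7] longdir=103.0 circ c=[617.8 -89.2] r=26.7 ztop=33.5 thick@[ 621.1 -103.7]
cleat 523 ((463.90399169921875, 4.271636962890625), (61.78511428833008, 87.58272552490234), 5.415477275848389) [0.0419 0.0464 0.4863]
```

View pics/t3.png

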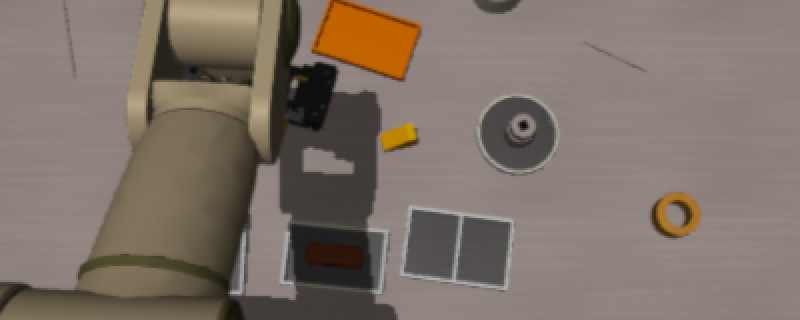

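View pics/w6.png

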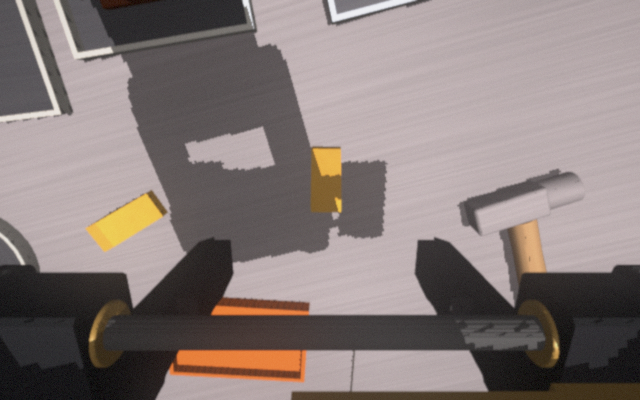

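The cleat sits in the oblong tray at (335,255). The wrist view shows wedge a at (327,180), with its thick end toward the fingers.

Run:
```python
from h import *; from meas import measure
servo_line([.6291,.0814,.0035],v=.12); rep("down"); move_gripper(.018); rep("grip"); servo_line([.6291,.0814,.13],v=.15); rep("lift")
P=[.4693,-.1378]
movep(P+[.11],quat(-8.2)); servo_line(P+[.012],v=.1); servo_line(P+[.0077],v=.02); rep("placed")
move_gripper(.038); rep("open"); servo_line(P+[.12],v=.15)
movep([.6184,-.0929,.14],quat(13.2)); move_gripper(.088); rep("hover b"); p,d,W=look("w7"); measure(W,d)
```

```text
down t=32.50 tcp [0.6295 0.0814 0.0042] F [-0.6  0.1  0.6] w 0.0878
grip t=33.48 tcp [0.6291 0.0815 0.0035] F [ 0.9  0.2 -0.4] w 0.0242
lift t=34.48 tcp [0.6286 0.0814 0.1289] F [-0.6  0.  -2. ] w 0.0235
placed t=37.03 tcp [ 0.4693 -0.1378  0.0077] F [ 0.3 -0.  -1.2] w 0.0234
open t=37.44 tcp [ 0.4694 -0.1379  0.0078] F [-0.5 -0.3  0.4] w 0.0381
hover b t=39.88 tcp [ 0.6184 -0.0929  0.14  ] F [-0.3 -0.3  0.3] w 0.0881
dish     n=2499 rect c=[ 625.7 -254. ] size=[107.6 112.1] longdir=97.0 circ c=[ 624.  -255.7] r=57.7 ztop=54.0
oblong   n=6770 rect c=[451.2 -24.9] size=[91.7 87.9] longdir=83.7 circ c=[451.3 -24.5] r=62.7 ztop=43.6
divided  n=5787 rect c=[ 464.8 -167.9] size=[144.8  97. ] longdir=81.8 circ c=[ 465.1 -167.2] r=86.0 ztop=34.9
wedge_b  n=1940 rect c=[617.3 -88.9] size=[24.  46.7] longdir=102.8 circ c=[617.1 -89. ] r=25.6 ztop=33.6 thick@[ 620.9 -104.3]
```

View pics/w7.png

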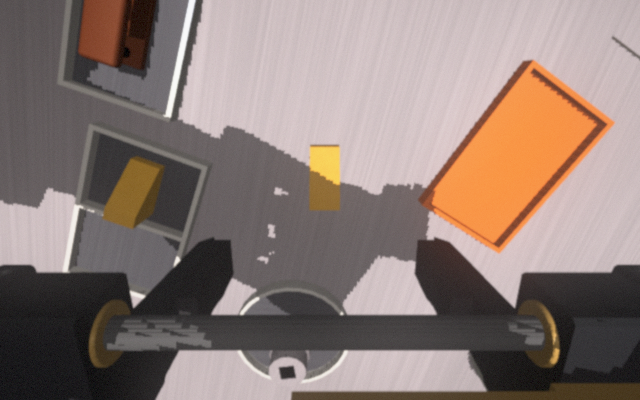

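Wedge a, at (135,190), looks close to the divider from this slanting view, so I'll measure it. Wedge b is at (325,178).

Run:
```python
from h import *
f=np.load("pics/w7.npz"); W=cloud(f["d"],get_calibration("wrist")); p=f["p"].astype(int)
m=(W[...,2]>.012)&(W[...,2]<.06)&(np.hypot(W[...,0]-.468,W[...,1]+.137)<.05)&(p[...,0]>2*p[...,2]+20)
q=W[m]; print(m.sum(),q.min(0).round(3),q.max(0).round(3))
a=np.radians(81.8); y=np.array([np.cos(a),np.sin(a)]); x=np.array([np.sin(a),-np.cos(a)])
r=q[:,:2]-[.4648,-.168]; print("tray y range",(r@y).min(),(r@y).max(),"x",(r@x).min(),(r@x).max()); t=q[:,2]>.035; print("top z",np.percentile(q[:,2],[50,95,99]).round(4))
```

```text
2271 [ 0.456 -0.159  0.012] [ 0.485 -0.111  0.039]
tray y range 0.01082120096998307 0.05634510022035067 x -0.012063305631855656 0.01305319928110585
top z [0.0269 0.0376 0.0384]
```

Wedge a spans tray y from 11 to 56 mm, inside the half's 2 to 68 mm. Its top is at 38 mm (4 + 34), so it is flat on the floor. Next is wedge b.

Run:
```python
from h import *; from meas import measure
A=[.6182,-.0929]
servo_line(A+[.0035],v=.12,rot=quat(13)); rep("down"); move_gripper(.018); rep("grip"); servo_line(A+[.13],v=.15); rep("lift")
P=[.4593,-.2071]
movep(P+[.12],quat(-8.2)); servo_line(P+[.012],v=.1); servo_line(P+[.0077],v=.02); rep("placed")
move_gripper(.038); rep("open"); servo_line(P+[.15],v=.15)
movep([.30,-.10,.30],quat(-8.2)); rep("away"); p,d,W=look("w8")
goto_joints([1.3,.2,1.297,0,1.6,0]); rep("aside")
for n in("top","scene"):
    p,d=snapshot(n); np.savez(f"pics/{n}9.npz",p=p,d=d); cv2.imwrite(f"pics/{n}9.png",p[100:260,120:520,::-1].repeat(2,0).repeat(2,1) if n=="top" else p[:,:,::-1])
```

```text
down t=41.22 tcp [ 0.6186 -0.093   0.0042] F [ 0.7 -0.9 -0.1] w 0.0880
grip t=42.20 tcp [ 0.6182 -0.0929  0.0035] F [ 0.7 -0.3 -1.2] w 0.0235
lift t=43.19 tcp [ 0.6177 -0.0928  0.129 ] F [ 0.3  0.5 -2.2] w 0.0236
placed t=45.59 tcp [ 0.4593 -0.2071  0.0077] F [-1.1 -0.6 -2.4] w 0.0237
open t=46.00 tcp [ 0.4593 -0.2071  0.0078] F [-0.6 -0.1 -0.2] w 0.0379
away t=48.06 tcp [ 0.3005 -0.1004  0.2994] F [ 0.4 -0.3  0.1] w 0.0379
aside t=50.44 tcp [0.0147 0.4894 0.3297] F [-0.2  0.4  0.6] w 0.0378
```

View pics/top9.png

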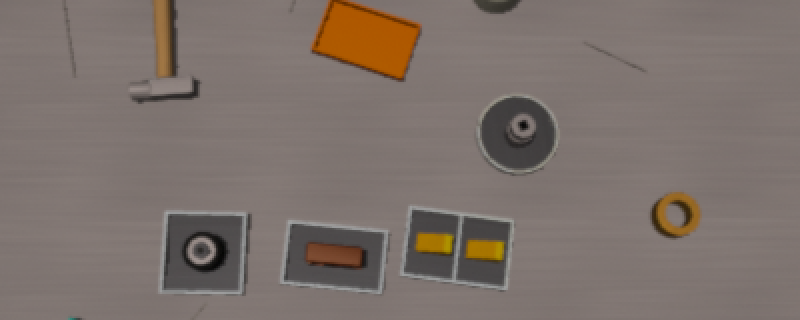

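View pics/scene9.png

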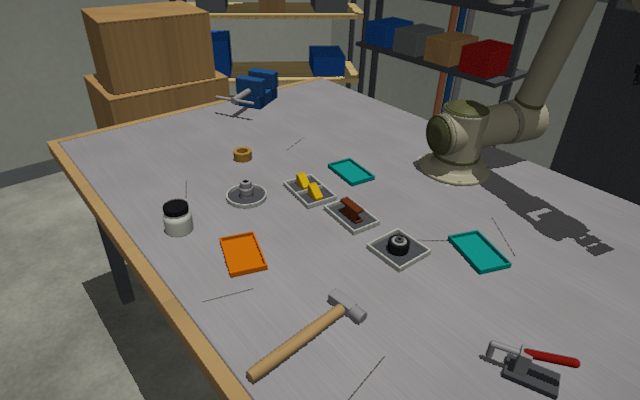

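Run:
```python
from h import *
G={"socket/dish":((.624,-.255),.04,.047,0),"wheel/square":((.4612,.1735),.04,.024,-1.5),"cleat/oblong":((.4538,-.0026),.05,.038,-6.2),"wedge+":((.4699,-.1338),.035,.02,-8.2),"wedge-":((.4599,-.2031),.035,.02,-8.2),"bushing":((.506,-.465),.045,.02,0)}
for n in("top","scene"):
    f=np.load(f"pics/{n}9.npz"); W=cloud(f["d"],get_calibration(n)); 
    for k,((x,y),r,z,yaw) in G.items():
        q=W[(np.hypot(W[...,0]-x,W[...,1]-y)<r)&(W[...,2]>z)&(W[...,2]<.07)]
        a=np.radians(yaw); R=np.array([[np.cos(a),-np.sin(a)],[np.sin(a),np.cos(a)]]); l=(q[:,:2]-[x,y])@R*1000
        print(n,k,len(q),"local min",l.min(0).round(1),"max",l.max(0).round(1),"z pct50/95",(np.percentile(q[:,2],[50,95])*1000).round(1))
rep()
```

```text
top socket/dish 115 local min [-16.8 -15.6] max [15.  14.3] z pct50/95 [53.8 57.1]
top wheel/square 306 local min [-27.  -28.1] max [23.4 23.6] z pct50/95 [32.3 39. ]
top cleat/oblong 284 local min [-14.  -37.5] max [12.2 36.3] z pct50/95 [43.9 46.7]
top wedge+ 136 local min [-13.  -24.5] max [11.9 14.2] z pct50/95 [32.5 38.9]
top wedge- 138 local min [-12.8 -22.8] max [11.8 17.5] z pct50/95 [32.3 39.7]
top bushing 279 local min [-29.7 -30.4] max [30. 29.] z pct50/95 [29.6 33.7]
scene socket/dish 86 local min [-16.3 -16.1] max [16.2 18.6] z pct50/95 [55.4 57.7]
scene wheel/square 283 local min [-25.4 -24. ] max [27.2 25.7] z pct50/95 [33.5 39.9]
scene cleat/oblong 188 local min [-14.2 -35. ] max [14.1 39. ] z pct50/95 [45.1 47.7]
scene wedge+ 134 local min [-15.2 -24.2] max [13.4 22.6] z pct50/95 [30.4 40.7]
scene wedge- 123 local min [-13.9 -23. ] max [12.8 21.2] z pct50/95 [31.  40.9]
scene bushing 161 local min [-28.5 -27.4] max [31.6 33.4] z pct50/95 [29.7 33.9]
 t=50.54 tcp [0.0147 0.4893 0.3298] F [ 0.2 -0.   0.2] w 0.0379
```

Both pictures show every part in its tray, at the expected heights and well clear of the walls. The bushing has not moved, so I'll hand in.

```bash
python3 -c "
from workcell import *
hold(0.5); finish_job(); print('ok')"
```

```text
the job is handed in; nothing more can be done
ok
```

I sorted all five parts in the order asked and handed the job in at about 51 s, with the gripper empty and clear of everything. The socket is standing in the round dish, the wheel is flat in the square tray and the cleat is on its foot in the plain oblong tray. Each half of the divided tray holds one wedge, sole down.

- **Position:** the last top and scene pictures show every part within about 3 mm of its tray or half centre and clear of the walls. The bushing has not moved.
- **Height:** tops read about 54 mm (socket), 38 mm (wheel hub), 44 mm (cleat) and 38 mm (wedges), each the part's height plus the 4 mm tray floor. The overhead and scene depths carried 1–3 mm of noise, mostly reading high, while closer wrist views of the socket and the first wedge matched to under 1 mm.
- **Force:** every reading I took was under about 4 N; I did not log force continuously during moves.

No check failed. The only disagreement was 2–3 mm between the overhead and scene cameras, which is about the calibration error; I used the closer wrist measurements for the parts and trays.

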